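Draw the specimen carrier from under the dish stack, lock it in the dock and load it

ROBOT

A 6-joint arm with a two-finger parallel gripper is mounted at the origin on a cart in front of the work surface, level with it; the furniture and walls round the work are solid. World frame = base frame: x ahead of the robot, y to its left, z up, the work surface at z = 0. Lengths are in mm, angles in rad, forces in N, time in s.
With the tool pointing down it reaches from about 375 to 925 mm from the base axis. Payload 5.7 kg.
Tool frame: the origin (TCP) lies on the front face of the gripper's body, between the roots of the fingers; the fingertips stand 80 mm ahead of it and the grasp point (between the pads) lies 61 mm ahead of it (ctrl.nose_length is the distance from the TCP to the fingertips, in mm); x points along the fingers, z is the direction in which the jaws open and shut, and the axes are right-handed (so a half turn about x gives the same grasp; the last joint's range is limited). The gripper opens to 88 mm and grips with 3 to 60 N. Pads are 20 mm wide; open, the fingers measure 115 mm over their backs; the gripper's body (75 mm by 178 mm) begins 61 mm behind the grasp point.
Start: joints at [1.088, 0.359, 1.51, -0, 1.272, -0.115], TCP at [215.732, 559.85, 302.623] pointing down, gripper open.
Joint ranges: [-2.97, 2.97], [-1.01, 2.36], [0.21, 2.38], [-0.96, 4.11], [0.2, 2.71], [-2.98, 2.98]. Speed limits (rad/s): [2.39, 2.39, 3.14, 3.14, 3.14, 3.14].

INTERFACE

Orientations are given as [roll, pitch, yaw] about the fixed x, y, z axes, in that order (R = Rz(yaw) Ry(pitch) Rx(roll)).
In Python, from cell import get_obs, capture, ctrl, cut_out, landmark_of gives the robot as it stands. The module is installed in compiled form; this text tells all that it offers.
- The arm moves only by the tool move_arm, never from a script. Its arguments are lists of equal length, an entry for each row: "xyz": the shift along the world's x, y, z in cm, a list of three; "twist": the turn about the world's z in degrees. A call has 1 to 20 rows; each row shifts and turns the commanded pose from where the row before left it; what a row does not reach is not made up. A row lasts 1/10 s, in which the tool goes at most 50 mm and 8.59 degrees, less where a joint would pass 70% of its speed; a pose out of reach is approached as far as the arm can. A call is refused whole if a number of a shift passes 5 or a number of a turn 8.59, either way. A call with a gripper value outside its range is refused whole. "jaw" is the opening, from -1 (shut) to 1 (fully open), so that 0 is half open, set as the call begins (left out, the last holds). The fingers move at their own pace and stop on an object; "newtons" is the grip in N (left out, the last holds). Time passes only in rows, so rows that do not move let the fingers close. It gives the time, the measured TCP pose, the force and the opening at its end, in the units of the state.
- get_obs(): the state, without advancing time (a new reading comes with each control period).
- capture(name): name is "side" or "top"; returns a dict with "color" (384x512x3 uint8, red, green, blue), "range_z" (384x512 float32, mm along the optical axis (not along the pixel's ray), 0 where there is no reading), "intrinsics" (3x3 intrinsics, pixels), "origin" and "orientation" of the camera in the world. Camera axes: x right, y down, z forward; pixel columns grow to the right and rows downward; lengths in mm; the calibration is good to about 2 mm. A picture is of the moment at which its call begins.
- ctrl.sign_off(): hands the job in, once; it reports no verdict.
Trained networks look in the newest picture that a camera, given by its name, has taken for a name from the list of things; names that differ only in an ending like _2 or _b are one class to them, and where a whole thing is asked for, a point or a joint stands for the part that bears it (a point fixed in the world has none). Each returns a list of dicts, best first, with "confidence" (0 to 1); they miss things now and then, are a little off and sometimes report something else, mostly with a low value. They report only what shows in the picture. A call takes as long as a camera call.
- cut_out(camera, target): "mask" (384x512 bool, what is visible of it) and "box" ([left, top, right, bottom] in pixels, round what is visible of it).
- landmark_of(camera, target): "centre" ([column, row] in pixels: a listed point, or the origin of a listed thing).
The state is a dict: "clock": time; "qpos": joint angles; "dq": joint speeds; "effort": joint torques, N m; "tcp_pos": TCP position; "eef_rot": TCP orientation; "ft_force": force on the tool from outside, world axes, zero at the start; "wrist_torque": the same for the moment, N m; "finger_gap": opening from 0.0 (shut) to 1.0 (fully open).
Only numpy, scipy, OpenCV 4.12 (cv2) and the standard library are available. Lean on these libraries where they do the work, as an engineer would, in place of code of your own. Each camera call takes 0.05 s, during which the arm holds its last target. There are 200 camera calls.

TASK

Clear the round resin disc out of the dock onto the middle of the cork mat, and slide the metal carrier plate by its tab out from under the stack of petri dishes, without touching the dishes, so that they settle upright and still stacked in their guide. Then lay the carrier flat in the dock, tab at the open end, let go, and turn the latch knob clockwise until it clicks over the plate. Once it is locked, lay every resin block from the bench flat on the carrier, side by side along its middle, and leave the dropper bottles and tape roll alone.

Things in the scene. Friction and masses are not known exactly. Their poses are not given: they have to be found in the camera images.
- guide: Fixed stacking guide. Origin on the bench under the dish stack's centre; the carrier is pulled out to its -x. A slick V-shaped stop (white plates z 9 to 49 mm, apex x = -44, ends x = -10, y = +-62 mm) holds the dishes back while the plate passes below. Side cheeks: inner faces y = +-57 mm, 12 mm high; posts 50 mm high at x = -10. With its centre beyond x = -160 mm the carrier is clear and can be lifted.
- carrier_mid (a point): Carrier: loose aluminium plate 200 x 104 x 5 mm, 110 g, at first lying on the bench through the guide under the dishes, tab towards the guide's -x. This point: centre of the plate's top face; x along its length (tab at the -x end), y across, z up. Seated in the dock its top face is 11 mm above the bench.
- carrier_tab (a point): Grip point on the carrier's upright tab, which is 10 mm thick (along x), 44 mm wide (y), its top 43 mm above the plate's underside, flush with the plate's -x end. This point: middle of the tab, 28 mm above the plate's underside, at x = -95 mm from the plate's centre; axes as the carrier's. Pinch it along x, finger tips above the 5 mm plate.
- dish_1_mid (a point): Petri dish with lid, 68 mm across, 15 mm high, 30 g; number 1 from below in the stack of three. This point: its centre, half-way up; z along its axis. It should be 7.5 mm above the bench once the carrier has gone.
- dish_2_mid (a point): Petri dish with lid, 68 mm across, 15 mm high, 30 g; number 2 from below in the stack of three. This point: its centre, half-way up; z along its axis. It should be 22.5 mm above the bench once the carrier has gone.
- dish_3_mid (a point): Petri dish with lid, 68 mm across, 15 mm high, 30 g; number 3 from below in the stack of three. This point: its centre, half-way up; z along its axis. It should be 37.5 mm above the bench once the carrier has gone.
- dock: Fixed grey dock, base 240 x 150 x 6 mm. Origin on the bench under the nest's centre; the carrier's x and y are to match the dock's (tab at -x). Nest floor 6 mm above the bench, 3.5 to 4 mm play round the plate; dark rails rise to 13 mm, then flare outward to 21 mm as lead-in. The two -x stops at y = +-40 mm leave the middle open. The latch axis stands at x = 0, y = +85 mm.
- latch_grip (a point): Grip point of the latch knob, on its vertical axis, 49.5 mm above the bench. Black grip bar 46 mm long (this point's x), 12 mm thick (y), from 32.5 to 62.5 mm above the bench. A steel tongue below it, 41 mm long along +x, underside 15.5 mm above the bench, passes over a seated carrier's edge and is blocked by one that sits high. z up; the axes turn with the knob.
- latch (a joint): Angle of the latch knob: 0 = open (tongue beside the rail), 1.4 rad = locked (tongue over the carrier's edge). Grows clockwise seen from above. Sprung detent with its hump at 0.7 rad, peak torque about 0.1 N m: released short of the hump it springs back to 0, past it it snaps to 1.4 and stays.
- block_a_mid (a point): Loose clear resin block with an insect, 34 x 70 x 22 mm (x, y, z), about 50 g, on the bench; may be absent. This point: its centre, 11 mm above its underside. Take it across its x (34 mm). The plate holds three blocks laid across it (block y along carrier y) at 60 mm spacing, with 25 mm between them for fingers.
- block_b_mid (a point): Loose clear resin block with an insect, 36 x 64 x 17 mm (x, y, z), about 50 g, on the bench; may be absent. This point: its centre, 8.5 mm above its underside. Take it across its x (36 mm). The plate holds three blocks laid across it (block y along carrier y) at 60 mm spacing, with 25 mm between them for fingers.
- block_c_mid (a point): Loose clear resin block with an insect, 34 x 70 x 22 mm (x, y, z), about 50 g, on the bench; may be absent. This point: its centre, 11 mm above its underside. Take it across its x (34 mm). The plate holds three blocks laid across it (block y along carrier y) at 60 mm spacing, with 25 mm between them for fingers.
- disc_mid (a point): Clear round resin disc, 67 mm across, 24 mm high, 85 g, left lying in the dock's nest (on its floor) where the carrier must go. This point: its centre, 12 mm above its underside; z along its axis. Take it by its rim, along the dock's x.
- mat: Round cork mat fixed on the bench, 96 mm across, 4 mm thick; origin on the bench under its centre. The disc goes flat on its middle (centre within 20 mm).
- dropper_blue: Bystander: dropper bottle with blue cap, 33 mm across, 85 mm high; origin under its centre. Leave it alone.
- dropper_red: Bystander: dropper bottle with red cap, 33 mm across, 85 mm high; origin under its centre. Leave it alone.
- tape: Bystander: roll of tape lying flat, 96 mm across, 25 mm high; origin under its centre. Leave it alone.

How it is judged (in metres and radians):
On the way, in this order (a step that is already met when the one before it is completed fails the run):
1. the carrier has been drawn clear of the guide and the three dishes stand stacked and upright on the bench in the guide (x of carrier_mid in the frame of guide below -0.155 m and angle between each of dish_1_mid, dish_2_mid, dish_3_mid's own z axis and vertical below 0.05 rad and horizontal distance between each of dish_1_mid, dish_2_mid, dish_3_mid and guide below 0.03 m and height (world z) of dish_1_mid between 0.005 and 0.01 m and height (world z) of dish_2_mid between 0.02 and 0.025 m and height (world z) of dish_3_mid between 0.035 and 0.04 m), for 0.2 s.
2. the carrier lies flat in the dock's nest, tab at the open end, let go (x of carrier_mid in the frame of dock between -0.007 and 0.007 m and y of carrier_mid in the frame of dock between -0.007 and 0.007 m and z of carrier_mid in the frame of dock below 0.014 m and angle between carrier_mid's own z axis and vertical below 0.04 rad and x of carrier_tab in the frame of dock below -0.08 m and contact force between the fingers and carrier below 0.2 N), for 0.2 s.
3. the latch has clicked over the seated carrier, and no block lies on it yet (x of carrier_mid in the frame of dock between -0.007 and 0.007 m and y of carrier_mid in the frame of dock between -0.007 and 0.007 m and z of carrier_mid in the frame of dock below 0.014 m and angle between carrier_mid's own z axis and vertical below 0.04 rad and x of carrier_tab in the frame of dock below -0.08 m and value of joint latch above 1.2 rad and horizontal distance between each of block_a_mid, block_b_mid, block_c_mid and carrier_mid above 0.075 m), for 0.2 s.
4. all blocks lie flat on the locked carrier (x of carrier_mid in the frame of dock between -0.007 and 0.007 m and y of carrier_mid in the frame of dock between -0.007 and 0.007 m and z of carrier_mid in the frame of dock below 0.014 m and angle between carrier_mid's own z axis and vertical below 0.04 rad and x of carrier_tab in the frame of dock below -0.08 m and value of joint latch above 1.2 rad and x of block_a_mid in the frame of carrier_mid between -0.072 and 0.085 m and y of block_a_mid in the frame of carrier_mid between -0.035 and 0.035 m and z of block_a_mid in the frame of carrier_mid between 0.005 and 0.0145 m and angle between each of block_a_mid, block_b_mid, block_c_mid's own z axis and vertical below 0.1 rad and linear speed of each of block_a, block_b, block_c below 0.02 m/s and x of block_b_mid in the frame of carrier_mid between -0.072 and 0.085 m and y of block_b_mid in the frame of carrier_mid between -0.035 and 0.035 m and z of block_b_mid in the frame of carrier_mid between 0.005 and 0.0145 m and x of block_c_mid in the frame of carrier_mid between -0.072 and 0.085 m and y of block_c_mid in the frame of carrier_mid between -0.035 and 0.035 m and z of block_c_mid in the frame of carrier_mid between 0.005 and 0.0145 m), for 0.2 s.
At the end, for the whole second after the job is handed in: Carrier flat in the dock (within 7 mm, tab at the -x end), latch past 1.2 rad, every block present flat and at rest on the carrier (centre within 35 mm of its centre line, 72 mm towards the tab to 85 mm away from it), dishes stacked upright on the bench within 30 mm of the guide's centre (all of step 4 and angle between each of dish_1_mid, dish_2_mid, dish_3_mid's own z axis and vertical below 0.05 rad and horizontal distance between each of dish_1_mid, dish_2_mid, dish_3_mid and guide below 0.03 m and height (world z) of dish_1_mid between 0.005 and 0.01 m and height (world z) of dish_2_mid between 0.02 and 0.025 m and height (world z) of dish_3_mid between 0.035 and 0.04 m and horizontal distance between disc_mid and mat below 0.02 m and height (world z) of disc_mid between 0.013 and 0.019 m and angle between disc_mid's own z axis and vertical below 0.06 rad and linear speed of each of disc, carrier, dish_1, dish_2, dish_3 below 0.02 m/s); the robot touches nothing.
It fails at once if a dish is tipped over (more than 0.5 rad) (angle between any of dish_1_mid, dish_2_mid, dish_3_mid's own z axis and vertical above 0.5 rad).
It fails at once if a dish is touched by the gripper (more than 1 N) (contact force between the fingers and dish_1 above 1 N or contact force between the fingers and dish_2 above 1 N or contact force between the fingers and dish_3 above 1 N).
It fails at once if a dish is lifted more than 15 mm (height (world z) of dish_1_mid above 0.035 m or height (world z) of dish_2_mid above 0.05 m or height (world z) of dish_3_mid above 0.065 m).
It fails at once if a bystander (dropper bottles, tape roll) is moved more than 5 cm or tipped over (distance of any of dropper_blue, dropper_red, tape from where it was at the start of the episode above 0.05 m or angle between any of dropper_blue, dropper_red, tape's own z axis and vertical above 0.5 rad).
Of block_a, block_b, block_c only 2 to 3 are there at a start; the rules pass over those that are not, and their reading is None.
At some moment in a run one of block_a, block_b, block_c may be knocked a few centimetres aside while the robot is not near it.
Once in a run the grip may slacken for a moment while it holds something.
It also fails if it takes over 200 s, if anything falls off the work surface, if the arm or the gripper's body presses on something with over 40 N, if the wrist force passes 120 N, or if a joint passes its speed limit or range.

## Working session

There is one attempt and no reset: what is moved stays moved. The work goes in short steps, Python scripts to look and compute and a tool call to move; the robot and the scene stay as the last step left them, time stands still between calls to the robot, and variables do not carry over. Pictures are saved under pics/ and viewed, about 12 in all and at most 16, crops included, and the job is handed in when it is done.

Besides the shell and the picture viewer there is one more tool, called as name([rows], argument=value, ...), one row to a line, values as JSON. move_arm: Moves the arm, as the interface text tells. Its arguments: {"type":"object","properties":{"xyz":{"type":"array","items":{"type":"array","items":{"type":"number"}}},"twist":{"type":"array","items":{"type":"number"}},"jaw":{"type":"number"},"newtons":{"type":"number"}},"required":["xyz","twist"]}

```bash
mkdir -p pics; cat > h.py <<'E'
import numpy as np, cv2
from scipy.spatial.transform import Rotation as R
from cell import get_obs, capture, ctrl, cut_out, landmark_of
def rot(c):
    o=np.array(c["orientation"],float)
    return o if o.shape==(3,3) else R.from_euler('xyz',o).as_matrix()
def cloud(c):
    z=c["range_z"]; K=np.array(c["intrinsics"]); v,u=np.mgrid[:z.shape[0],:z.shape[1]]
    p=np.stack([(u-K[0,2])/K[0,0]*z,(v-K[1,2])/K[1,1]*z,z],-1)
    w=p@rot(c).T+np.array(c["origin"]); w[z==0]=np.nan; return w
def ray(c,px,h):
    K=np.array(c["intrinsics"]); d=rot(c)@np.array([(px[0]-K[0,2])/K[0,0],(px[1]-K[1,2])/K[1,1],1])
    o=np.array(c["origin"]); return o+d*(h-o[2])/d[2]
def save(c,name,box=None,s=1):
    im=c["color"][:,:,::-1]
    if box: im=im[box[1]:box[3],box[0]:box[2]]
    cv2.imwrite('pics/'+name,cv2.resize(im,None,fx=s,fy=s,interpolation=cv2.INTER_CUBIC))
E
python3 - <<'E'
from h import *
o=get_obs(); print(o)
H=dict(guide=0,carrier_mid=5,carrier_tab=28,dish_3_mid=42,dock=0,latch_grip=49.5,block_a_mid=11,block_b_mid=8.5,block_c_mid=11,disc_mid=18,mat=0,dropper_blue=0,dropper_red=0,tape=0)
for n in ("top","side"):
    c=capture(n); save(c,n+'0.png',s=1.5); print(n,c["origin"],c["orientation"],c["intrinsics"][0])
    for t,h in H.items():
        for d in landmark_of(n,t)[:4]: print(t,round(d["confidence"],2),np.round(d["centre"],1),np.round(ray(c,d["centre"],h),1))
E
```

```text
{'clock': 0.0, 'qpos': array([ 1.08787529e+00,  3.59477425e-01,  1.51140911e+00, -5.90449705e-06,
        1.27250199e+00, -1.15096787e-01]), 'dq': array([ 1.40699195e-03, -9.03270862e-04,  2.41998671e-03,  6.31730557e-04,
       -1.61855600e-03,  9.81518919e-05]), 'effort': array([-6.45988148e-04, -5.15375376e+01, -2.70718950e+01,  6.72611129e-02,
        3.46138515e-02, -1.36507929e-04]), 'tcp_pos': array([215.50734532, 559.38529877, 301.83476427]), 'eef_rot': array([ 3.02963674,  1.56900045, -2.05057475]), 'ft_force': array([ 0.00509079, -0.37464804,  0.15909454]), 'wrist_torque': array([ 0.02298363, -0.00991526,  0.03583879]), 'finger_gap': 1.0033780238740893}
top [ 443.10605562   39.1990065  1189.12755728] [-3.02155445 -0.0281889  -1.5420253 ] [417.84689771   0.         262.23567824]
guide 0.66 [159.4 188.6] [587.  303.1   0. ]
carrier_mid 0.68 [243.4 131.2] [762.   69.7   5. ]
carrier_mid 0.56 [364.6 191.9] [ 595.8 -284.4    5. ]
carrier_tab 0.71 [203.5 198.1] [560.9 173.5  28. ]
carrier_tab 0.71 [338.4 265.6] [ 385.8 -205.2   28. ]
dish_3_mid 0.98 [156.8 186.4] [587.8 301.3  42
[... 662 characters left out ...]
8660796 728.34539309] [-2.1792027  -0.0056318  -2.59541891] [465.37216      0.         252.59988732]
carrier_mid 0.95 [201.7 247. ] [579.9 267.4   5. ]
carrier_tab 0.62 [232.3 220.9] [556.2 175.6  28. ]
dish_3_mid 0.7 [188.3 243.4] [585.7 305.   42. ]
dish_3_mid 0.24 [268.7 255.8] [416.9 246.6  42. ]
latch_grip 0.71 [190.1 253.4] [557.7 334.1  49.5]
block_a_mid 0.54 [271.3 256.1] [427.  215.6  11. ]
block_b_mid 0.75 [187.5 243.5] [612.1 277.9   8.5]
block_c_mid 0.35 [357.6 169.2] [ 392.3 -222.2   11. ]
mat 0.57 [355.6 168.6] [ 403.2 -239.2    0. ]
dropper_blue 0.75 [186.9 179.6] [782.5  62.3   0. ]
dropper_red 0.52 [215.4 163.6] [763.1 -47.9   0. ]
tape 0.81 [241.8 137.9] [ 780. -219.    0.]
```

View pics/top0.png

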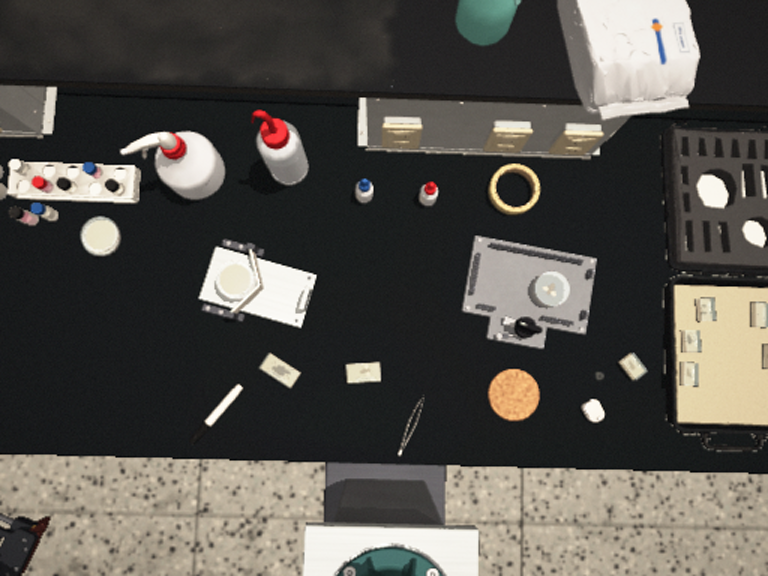

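View pics/side0.png

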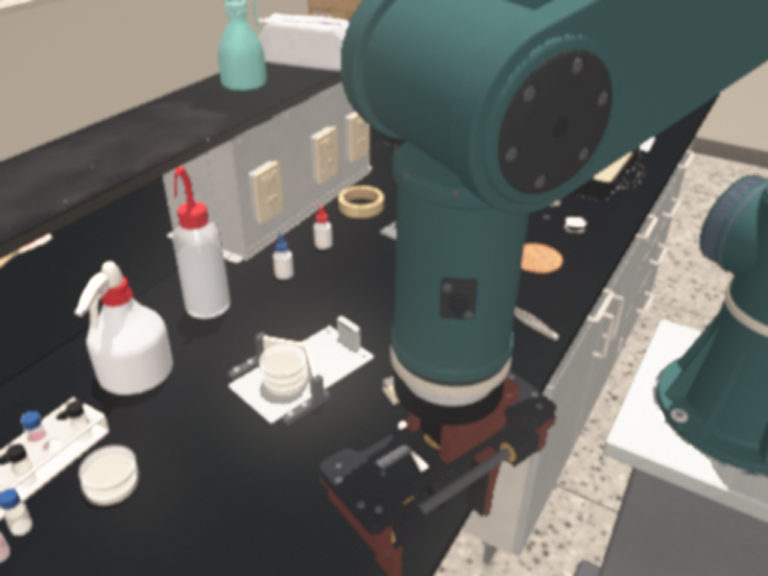

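The top view shows the carrier under the dishes at about (258,285) of the 768-wide image with its tab at (303,297). It also shows the dock with the disc at (549,289), the knob at (522,327), the mat at (514,394) and what look like two blocks at (280,371) and (363,372). Next I'll measure these with masks and depth.

```bash
python3 - <<'E'
from h import *
o=get_obs(); Rm=R.from_euler('xyz',o["eef_rot"]).as_matrix(); print("toolx",Rm[:,0].round(3),"jaw yaw",np.degrees(np.arctan2(Rm[1,2],Rm[0,2])))
c=capture("top"); w=cloud(c); save(c,'crop1.png',(120,145,410,280),2.7)
for t in ["carrier_mid","carrier_tab","dock","latch","block_a_mid","block_b_mid","disc_mid","mat","guide","dish_3_mid"]:
    for d in cut_out("top",t)[:3]:
        m=d["mask"]&np.isfinite(w[...,0]); p=w[m]
        if len(p)<8: continue
        r=cv2.minAreaRect(p[:,:2].astype(np.float32))
        print(t,round(d["confidence"],2),np.round(d["box"]),m.sum(),"rect",np.round(r[0],1),np.round(r[1],1),round(r[2],1),"z",np.percentile(p[:,2],[5,50,95]).round(1))
# block candidates: crops' height comps
z=w[...,2]; m=((z>6)&(z<80)&(w[...,0]>330)&(w[...,0]<520)).astype(np.uint8)
n,l,s,_=cv2.connectedComponentsWithStats(m)
for i in range(1,n):
    if s[i,4]>40:
        p=w[l==i]; r=cv2.minAreaRect(p[:,:2].astype(np.float32)); print("comp",s[i],np.round(r[0],1),np.round(r[1],1),round(r[2],1),np.percentile(p[:,2],[5,50,95]).round(1))
E
```

```text
toolx [-0. -0. -1.] jaw yaw 68.9318648667187
carrier_mid 0.67 [135. 164. 211. 218.] 1802 rect [581.2 266.4] [200.9 107. ] 76.5 z [ 1.8  5.8 12.5]
carrier_tab 0.69 [133. 164. 209. 219.] 1931 rect [583.3 267.7] [206.2 108.2] 75.8 z [ 1.5  5.8 40.1]
dock 0.68 [307. 157. 398. 234.] 4295 rect [ 582.6 -247.7] [244.1 192.5] 80.1 z [ 2.9  7.1 24. ]
latch 0.65 [334. 210. 362. 226.] 247 rect [ 520.2 -235.4] [38.4 72.2] 0.6 z [ 8.9 34.4 64.7]
block_a_mid 0.66 [174. 237. 203. 258.] 312 rect [427.6 217.1] [72.  33.1] 57.6 z [18.4 23.  27.2]
block_b_mid 0.76 [232. 242. 254. 257.] 308 rect [426.   61.5] [37.8 65. ] 6.1 z [ 6.  17.8 21.8]
block_b_mid 0.54 [132. 160. 176. 212.] 509 rect [590.  303.5] [ 99.9 145.5] 73.8 z [ 4.4 18.  51.6]
disc_mid 0.62 [353. 178. 382. 202.] 510 rect [ 596.7 -287.2] [66.  75.1] 62.9 z [ 7.9 30.1 34. ]
mat 0.91 [322. 245. 361. 282.] 915 rect [ 393.7 -222.1] [92.  94.8] 1.5 z [1.1 4.9 8.9]
guide 0.69 [134. 159. 176. 212.] 468 rect [590.7 303. ] [ 99.3 142.5] 76.0 z [ 9.2 20.2 51.7]
guide 0.19 [145. 174. 172. 196.] 509 rect [594.3 301.3] [73.9 67.3] 2.1 z [46.5 50.7 54.5]
dish_3_mid 0.88 [143. 173. 171. 198.] 546 rect [593.3 306.9] [75.1 78.7] 1.8 z [30.4 50.5 54.5]
comp [325 217  40  15 345] [ 502.5 -225.5] [110.9  35.8] 87.2 [ 6.4 10.4 63.3]
comp [ 443  220   69   72 4583] [ 425.  -599.4] [189.9 202.3] 0.0 [25.3 36.4 55. ]
comp [173 235  28  24 326] [426.8 214.6] [70.4 35.8] 57.9 [16.1 23.  27.1]
comp [414 235  18  18 196] [ 454.9 -447.5] [43.7 38.8] 39.5 [ 9.3 20.2 24.1]
comp [231 241  23  15 295] [425.8  61.5] [38.2 62.1] 4.3 [14.4 18.  21.8]
comp [334 247  22  16  82] [ 420.9 -226.1] [53.4 35.9] 62.8 [ 6.1  7.1 10.3]
comp [136 256  26  25 175] [362.5 316.4] [19.6 89.4] 50.0 [ 9.1 15.1 19.1]
comp [389 266  14  15 138] [ 368.4 -369.9] [37.6 29.6] 29.1 [13.7 17.2 20.6]
```

View pics/crop1.png

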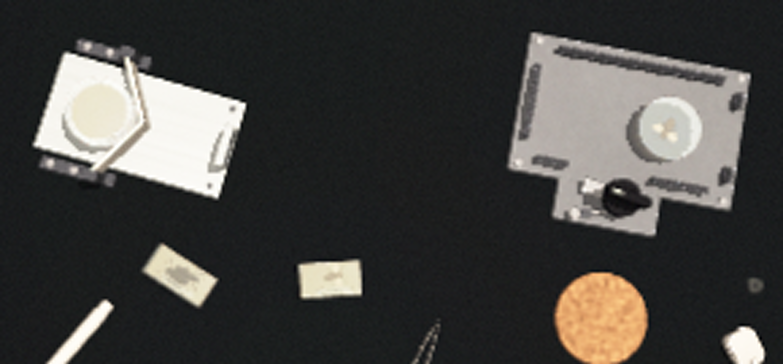

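move_arm([
  [1.8,-4,0],
  [1.8,-4,0],
  [1.8,-4,0],
  [1.8,-4,0],
  [1.8,-4,0],
  [1.8,-4,0],
  [1.8,-4,0],
  [1.8,-4,0],
  [1.8,-4,0],
  [1.8,-4,0],
  [1.8,-4,0],
  [1.8,-4,0],
  [1.8,-4,0],
  [1.8,-4,0],
  [1.8,-4,0],
  [1.8,-4,0],
  [1.8,-4,0],
  [1.8,-4,0],
  [1.8,-4,0],
  [1.8,-4,0],
], twist=[0.58,0.58,0.58,0.58,0.58,0.58,0.58,0.58,0.58,0.58,0.58,0.58,0.58,0.58,0.58,0.58,0.58,0.58,0.58,0.58], jaw=0.75, newtons=25)

```text
clock: 4.05
tcp_pos: [576.2, -242.0, 302.6]
eef_rot: [-1.704, 1.571, -0.298]
ft_force: [0.8, 0.3, -0.3]
finger_gap: 0.876
```

```bash
cat >> h.py <<'E'
def pose():
    o=get_obs(); M=R.from_euler('xyz',o["eef_rot"]).as_matrix()
    return np.r_[o["tcp_pos"].round(1),np.degrees(np.arctan2(M[1,2],M[0,2])).round(1)],o
def show():
    p,o=pose(); print("xyz,yaw",p,"gap",round(o["finger_gap"]*88,1),"F",o["ft_force"].round(1),"t",round(o["clock"],2))
E
python3 - <<'E'
from h import *
show()
c=capture("side"); save(c,'s1.png',s=1.5)
for t,h in dict(carrier_mid=5,carrier_tab=28,dish_3_mid=42,block_a_mid=11,block_b_mid=8.5,disc_mid=18,dock=0,latch_grip=49.5,guide=0).items():
    for d in landmark_of("side",t)[:2]: print(t,round(d["confidence"],2),np.round(d["centre"],1),np.round(ray(c,d["centre"],h),1))
E
```

```text
xyz,yaw [ 576.2 -242.   302.6   80.5] gap 77.1 F [ 0.8  0.3 -0.3] t 4.05
carrier_mid 0.92 [203.7 245.7] [578.6 261.4   5. ]
dish_3_mid 0.77 [185.4 244. ] [589.9 309.8  42. ]
block_a_mid 0.92 [271.1 256.5] [426.8 217.   11. ]
block_b_mid 0.69 [305.6 217.8] [422.8  51.1   8.5]
block_b_mid 0.21 [187.1 181.1] [769.2  77.4   8.5]
disc_mid 0.69 [306.2 141.2] [ 582.3 -279.2   18. ]
latch_grip 0.56 [187.5 241.7] [585.  307.9  49.5]
latch_grip 0.53 [319.6 142.3] [ 523.3 -242.5   49.5]
guide 0.71 [319.8 143.4] [ 552.6 -318.6    0. ]
```

move_arm([
  [1.0,-2.3,0],
  [0.98,-2.35,0],
  [0,0,-4],
  [0,0,-4],
  [0,0,-4],
  [0,0,-3],
  [0,0,0],
  [0,0,0],
], twist=[0,0,0,0,0,0,0,0])

```text
clock: 5.35
tcp_pos: [595.6, -286.2, 153.1]
eef_rot: [1.391, 1.57, 2.797]
ft_force: [-0.1, 0.3, 0.8]
finger_gap: 0.874
```

```bash
python3 - <<'E'
from h import *
show()
c=capture("side"); save(c,'s2.png',(250,80,400,200),5)
E
```

```text
xyz,yaw [ 595.6 -286.2  153.1   80.6] gap 76.9 F [-0.1  0.3  0.8] t 5.35
```

View pics/s2.png

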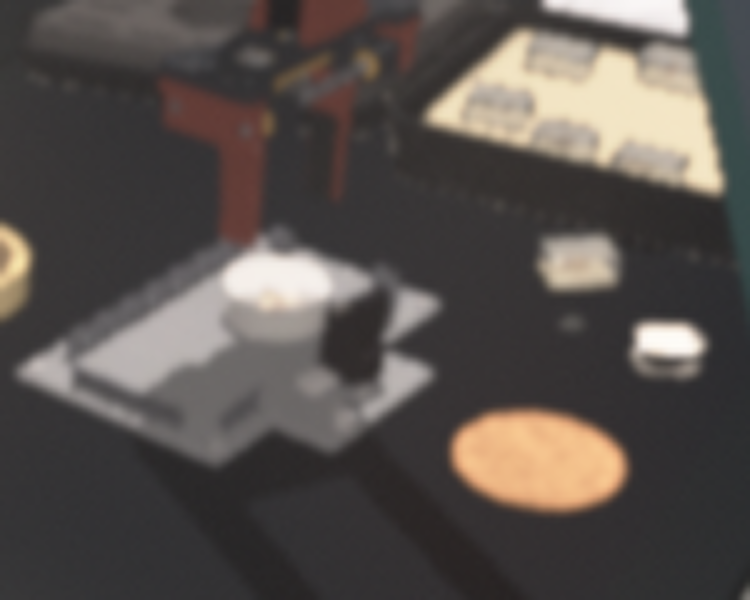

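```bash
python3 - <<'E'
from h import *
c=capture("side"); print(ray(c,(306.5,123.6),73),ray(c,(306,136),30))
w=cloud(c)
for d in cut_out("side","disc_mid")[:2]:
    p=w[d["mask"]]; p=p[p[:,2]>26]; print(d["confidence"],len(p),np.nanmin(p,0),np.nanmax(p,0),np.nanmedian(p,0))
c=capture("top"); 
for d in cut_out("top","dock")[:2]: print(d["confidence"],d["box"])
E
```

```text
[ 589.71373085 -287.66753163   73.        ] [ 588.51014084 -288.69931553   30.        ]
0.88 192 [ 527.25496585 -320.64846357   26.00688176] [ 626.24493536 -217.57725098   61.16083167] [ 589.28355948 -281.42562512   29.61360786]
0.78 [308.3, 157.8, 380.5, 231.4]
```

move_arm([
  [0,-0.1,-3],
  [0,0,-2],
  [0,0,-1.3],
  [0,0,0],
  [0,0,0],
], twist=[0,0,0,0,0])

```text
clock: 6.1
tcp_pos: [596.0, -287.9, 90.3]
eef_rot: [-2.089, 1.57, -0.684]
ft_force: [-0.1, -0.1, 1.0]
finger_gap: 0.875
```

move_arm([
  [0,0,0],
  [0,0,0],
  [0,0,0],
  [0,0,0],
  [0,0,0],
  [0,0,0],
], twist=[0,0,0,0,0,0], jaw=-1, newtons=25)

```text
clock: 6.7
tcp_pos: [596.3, -288.0, 90.9]
eef_rot: [-1.947, 1.569, -0.541]
ft_force: [-0.4, 0.2, 4.8]
finger_gap: 0.756
```

move_arm([
  [0,0,2],
  [0,0,4],
  [0,0,4],
  [-3.4,1.1,0],
  [-3.4,1.1,0],
  [-3.4,1.1,0],
  [-3.3,1.1,0],
  [-3.3,1.1,0],
  [-3.4,1.1,0],
  [0,0,0],
  [0,0,-4],
  [0,0,-3],
  [0,0,0],
], twist=[0,0,0,0,0,0,0,0,0,0,0,0,0])

```text
clock: 8.0
tcp_pos: [392.3, -220.7, 117.3]
eef_rot: [1.088, 1.565, 2.494]
ft_force: [-0.6, 0.4, -0.7]
finger_gap: 0.751
```

```bash
python3 - <<'E'
from h import *
show()
c=capture("side"); save(c,'s3.png',(270,80,420,200),5)
K=np.array(c["intrinsics"])
w=cloud(c)
d=cut_out("side","mat")[0]; p=w[d["mask"]]; print(d["confidence"],cv2.minAreaRect(p[np.isfinite(p[:,0]),:2].astype(np.float32)))
E
```

```text
xyz,yaw [ 392.3 -220.7  117.3   80.5] gap 66.1 F [-0.6  0.4 -0.7] t 8.0
0.84 ((390.4931335449219, -209.6637420654297), (92.49697875976562, 75.46167755126953), 10.9296236038208)
```

View pics/s3.png

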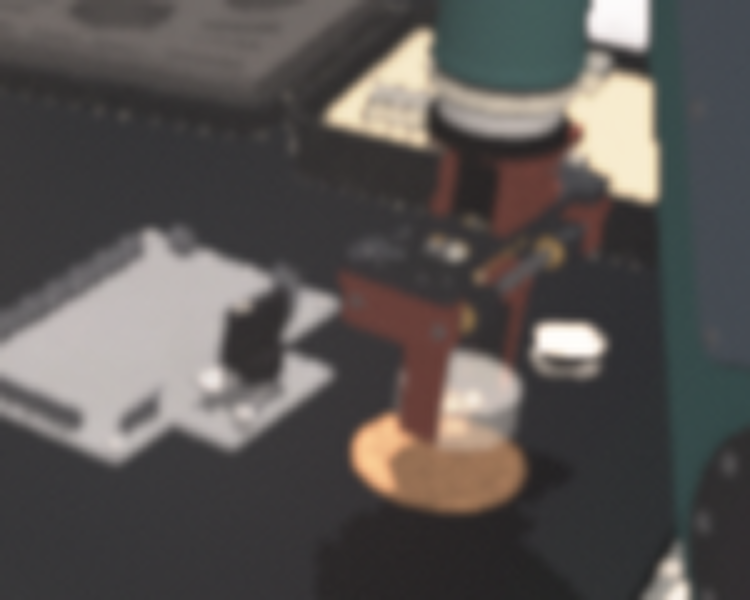

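move_arm([
  [0,0,-1.5],
  [0,0,-1],
  [0,0,-0.35],
  [0,0,0],
  [0,0,0],
], twist=[0,0,0,0,0])

```text
clock: 8.6
tcp_pos: [393.8, -221.8, 91.6]
eef_rot: [-2.213, 1.57, -0.808]
ft_force: [-0.6, 0.0, 0.2]
finger_gap: 0.755
```

move_arm([
  [0,0,0],
  [0,0,0],
  [0,0,0],
  [0,0,0],
  [0,0,2],
  [0,0,4],
  [0,0,4],
  [0,0,4],
  [0,0,4],
], twist=[0,0,0,0,0,0,0,0,0], jaw=0.75)

```text
clock: 9.5
tcp_pos: [393.1, -221.3, 272.8]
eef_rot: [1.681, 1.571, 3.087]
ft_force: [1.1, -0.3, -0.2]
finger_gap: 0.877
```

move_arm([
  [1.65,3.95,0],
  [1.65,3.95,0],
  [1.65,3.95,0],
  [1.65,3.95,0],
  [1.65,3.95,0],
  [1.65,3.95,0],
  [1.65,3.95,0],
  [1.65,3.95,0],
  [1.65,3.95,0],
  [1.65,3.95,0],
  [0,0,0],
  [0,0,0],
], twist=[-0.42,-0.42,-0.42,-0.42,-0.42,-0.42,-0.42,-0.42,-0.42,-0.42,0,0], jaw=0, newtons=60)

```text
clock: 10.7
tcp_pos: [558.2, 173.9, 270.6]
eef_rot: [2.399, 1.57, -2.549]
ft_force: [-0.3, 0.2, -0.4]
finger_gap: 0.503
```

```bash
python3 - <<'E'
from h import *
show()
c=capture("top"); w=cloud(c); save(c,'t2.png',(290,140,410,290),4)
g=cv2.cvtColor(c["color"],cv2.COLOR_RGB2HSV)
d=cut_out("top","dock")[0]; print(d["confidence"],np.round(d["box"]))
# gray base mask by colour, rays onto z=6
m=((g[...,2]>70)&(g[...,1]<60)).astype(np.uint8); m[:, :295]=0; m[:,405:]=0; m[:150]=0; m[236:]=0
m=cv2.morphologyEx(m,cv2.MORPH_CLOSE,np.ones((7,7)))
n,l,s,_=cv2.connectedComponentsWithStats(m); i=1+s[1:,4].argmax(); m=(l==i)
vu=np.argwhere(m); P=np.array([ray(c,(u,v),6)[:2] for v,u in vu])
print(s[i])
best=None
for a in np.arange(74,88,.25):
    t=np.radians(a); x=P@[np.cos(t),np.sin(t)]; y=P@[-np.sin(t),np.cos(t)]
    # y- edge straightness: for bins in x, min y
    b=((x-x.min())//6).astype(int); mn=np.array([y[b==k].min() for k in range(2,b.max()-2)])
    sd=mn.std()
    if best is None or sd<best[0]: best=(sd,a,x.min(),x.max(),np.median(mn))
print(best)
sd,a,x0,x1,y0=best; t=np.radians(a); px=2.8
C=np.array([np.cos(t),np.sin(t)])*(x0+x1)/2+np.array([-np.sin(t),np.cos(t)])*(y0-px/2+75)
print("yaw",a,"len",x1-x0+px,"dock centre",C)
for t,h in dict(mat=0,disc_mid=16,latch_grip=49.5,carrier_tab=28).items():
    for d in landmark_of("top",t)[:2]: print(t,round(d["confidence"],2),np.round(d["centre"],1),np.round(ray(c,d["centre"],h),1))
d=cut_out("top","disc_mid")[0];p=w[d["mask"]];p=p[p[:,2]>24];print("disc",d["confidence"],cv2.minEnclosingCircle(p[:,:2].astype(np.float32)),np.median(p[:,2]))
E
```

```text
xyz,yaw [558.2 173.9 270.6  76.5] gap 44.2 F [-0.3  0.2 -0.4] t 10.7
0.78 [310. 157. 398. 233.]
[ 308  157   90   76 4908]
(np.float64(0.6949096584060043), np.float64(81.25), np.float64(-276.06928703037124), np.float64(-34.385414173276025), np.float64(-707.8319744623243))
yaw 81.25 len 244.48387285709524 dock centre [ 603.23676206 -249.90225429]
mat 0.83 [339.9 265.6] [ 384.6 -215.4    0. ]
disc_mid 0.74 [342.8 262.8] [ 393.3 -220.    16. ]
latch_grip 0.53 [351.1 216.9] [ 519.7 -234.9   49.5]
carrier_tab 0.88 [204.  197.8] [561.8 172.1  28. ]
carrier_tab 0.39 [342.2 265.6] [ 386.1 -215.8   28. ]
disc 0.68 ((390.452880859375, -221.11378479003906), 33.17715835571289) 28.95532396689316
```

View pics/t2.png

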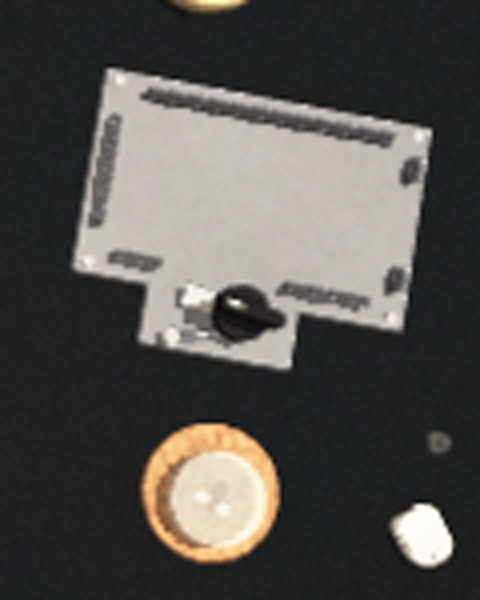

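The disc lies centred on the mat (crop about (212,495) against the mat's (211,492)), and the dock is empty. Descending on the tab.

move_arm([
  [0.2,0,-4],
  [0,0,-4],
  [0,0,-4],
  [0,0,-3],
  [0,0,-1.5],
  [0,0,-1.4],
  [0,0,-0.2],
  [0,0,0],
  [0,0,0],
  [0,0,0],
], twist=[0,0,0,0,0,0,0,0,0,0])

```text
clock: 12.05
tcp_pos: [561.3, 173.5, 91.3]
eef_rot: [-1.196, 1.569, 0.136]
ft_force: [0.3, 0.5, -0.4]
finger_gap: 0.498
```

```bash
python3 - <<'E'
from h import *
show()
c=capture("side"); save(c,'s4.png',(150,170,300,290),5)
E
```

```text
xyz,yaw [561.3 173.5  91.3  76.3] gap 43.8 F [ 0.3  0.5 -0.4] t 12.05
```

View pics/s4.png

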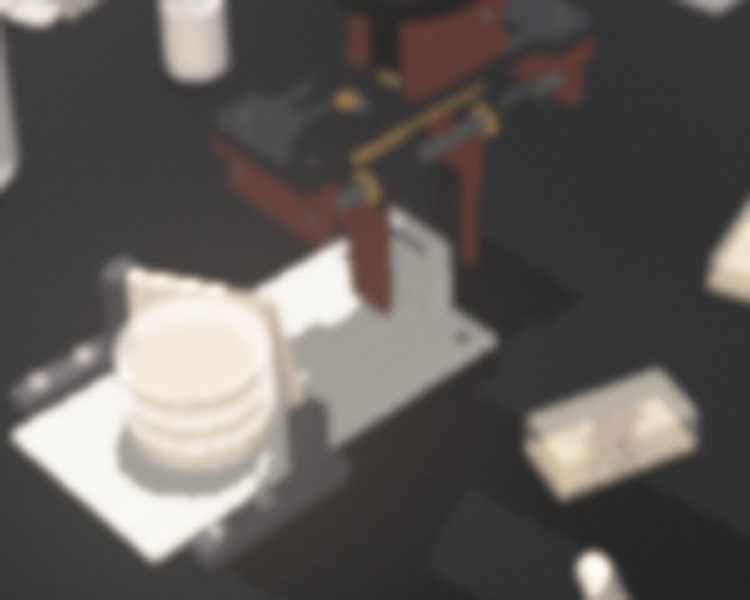

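The fingers straddle the tab at about (410,260) in the crop. Closing.

move_arm([
  [0,0,0],
  [0,0,0],
  [0,0,0],
  [0,0,0],
  [0,0,0],
  [0,0,0],
  [0,0,0],
], twist=[0,0,0,0,0,0,0], jaw=-1, newtons=60)

```text
clock: 12.8
tcp_pos: [560.7, 173.5, 90.2]
eef_rot: [-1.037, 1.571, 0.295]
ft_force: [0.5, 1.0, 0.0]
finger_gap: 0.114
```

move_arm([
  [-0.1,-0.39,0],
  [-0.19,-0.78,0],
  [-0.19,-0.78,0],
  [-0.19,-0.78,0],
  [-0.19,-0.78,0],
  [-0.19,-0.78,0],
  [-0.19,-0.78,0],
  [-0.19,-0.78,0],
  [-0.19,-0.78,0],
  [-0.19,-0.78,0],
  [-0.19,-0.78,0],
  [-0.19,-0.78,0],
  [-0.19,-0.78,0],
  [-0.19,-0.78,0],
  [-0.19,-0.78,0],
  [-0.19,-0.78,0],
  [-0.19,-0.78,0],
  [-0.19,-0.78,0],
  [0,0,0],
  [0,0,0],
], twist=[0,0,0,0,0,0,0,0,0,0,0,0,0,0,0,0,0,0,0,0])

```text
clock: 14.8
tcp_pos: [527.1, 36.5, 90.1]
eef_rot: [2.753, 1.57, -2.198]
ft_force: [-0.7, 0.1, 1.4]
finger_gap: 0.113
```

```bash
python3 - <<'E'
from h import *
show()
c=capture("side"); save(c,'s5.png',(150,150,330,290),4)
w=cloud(c); d=cut_out("side","carrier_mid")[0]; p=w[d["mask"]]; p=p[(p[:,2]<12)]; print(d["confidence"],cv2.minAreaRect(p[:,:2].astype(np.float32)))
d=cut_out("side","dish_3_mid")[0]; p=w[d["mask"]]; print("dish top z",np.nanpercentile(p[:,2],95),np.nanmedian(p[p[:,2]>38],0))
E
```

```text
xyz,yaw [527.1  36.5  90.1  76.3] gap 10.0 F [-0.7  0.1  1.4] t 14.8
0.69 ((547.4544677734375, 126.73558807373047), (206.94969177246094, 111.72366333007812), 77.02577209472656)
dish top z 47.006810583956494 [587.52958945 303.78496235  45.10462188]
```

View pics/s5.png

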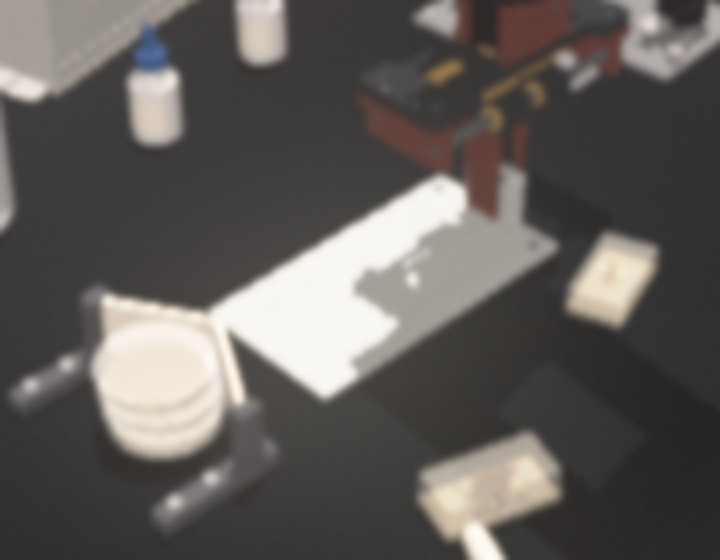

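The dishes have settled upright behind the V-stop, at about (160,390) in the crop, and the carrier is clear. Now I lift it and carry it over to the dock.

move_arm([
  [0,0,1],
  [0,0,2],
  [0,0,3],
  [0,0,3],
  [0,0,1],
  [0.3,-1.5,0],
  [0.47,-2.93,0],
  [0.47,-2.93,0],
  [0.47,-2.93,0],
  [0.47,-2.93,0],
  [0.47,-2.93,0],
  [0.47,-2.93,0],
  [0.47,-2.93,0],
  [0.47,-2.93,0],
  [0.47,-2.93,0],
  [0.47,-2.93,0],
  [0.47,-2.93,0],
  [0.47,-2.93,0],
  [0.18,-1.4,0],
  [0,0,0],
], twist=[0,0,0,0,0,0,0.4,0.4,0.4,0.4,0.4,0.4,0.4,0.4,0.4,0.4,0.4,0.3,0,0])

```text
clock: 16.95
tcp_pos: [587.7, -345.8, 188.4]
eef_rot: [1.427, 1.569, 2.839]
ft_force: [-0.8, -0.4, -1.0]
finger_gap: 0.112
```

```bash
cat > pl.py <<'E'
from h import *
show(); p,_=pose()
c=capture("top"); w=cloud(c)
zp=p[2]-85  # expected top face
d=cut_out("top","carrier_mid")[:1]
hsv=cv2.cvtColor(c["color"],cv2.COLOR_RGB2HSV)
z=w[...,2]; m=(abs(z-zp)<14)&(w[...,0]>500)&(w[...,0]<720)&(w[...,1]<-100)&(w[...,1]>-420)&(hsv[...,2]>90)&(hsv[...,1]<50)
m=cv2.morphologyEx(m.astype(np.uint8),cv2.MORPH_OPEN,np.ones((3,3)))>0
q=w[m]; print(m.sum(),"z med",np.median(q[:,2]))
A=np.c_[q[:,:2],np.ones(len(q))]; k=np.linalg.lstsq(A,q[:,2],rcond=None)[0]; print("tilt deg",np.degrees(k[:2]))
print("rect",cv2.minAreaRect(q[:,:2].astype(np.float32)))
a=np.radians(p[3]); e=np.array([np.cos(a),np.sin(a)]); n=np.array([-e[1],e[0]]); r=(q[:,:2]-p[:2])
x=r@e; y=r@n
print("x far end",np.percentile(x,99.7)); 
B=[(xx,np.percentile(y[abs(x-xx)<6],1),np.percentile(y[abs(x-xx)<6],99)) for xx in (110,130,150,170,185)]; print(np.round(B,1))
save(c,p_:='t_%d.png'%int(_["clock"]*10),(290,140,410,250),5); print(p_)
E
python3 pl.py
```

```text
xyz,yaw [ 587.7 -345.8  188.4   80.9] gap 9.8 F [-0.8 -0.4 -1. ] t 16.95
2418 z med 103.90022015680302
tilt deg [-0.15315034 -0.02984935]
rect ((600.9108276367188, -252.31369018554688), (200.8186492919922, 104.92611694335938), 80.74343872070312)
x far end 193.57885501375
[[110.  -48.6  52.6]
 [130.  -48.5  53.5]
 [150.  -48.6  52.7]
 [170.  -48.4  53.7]
 [185.  -48.6  52.9]]
t_169.png
```

move_arm([
  [0.08,0.24,-2],
  [0,0,-3],
  [0,0,-2.3],
  [0,0,-0.4],
  [0,0,-0.4],
  [0,0,-0.4],
  [0,0,-0.3],
  [0,0,0],
  [0,0,0],
], twist=[0,0,0,0,0,0,0,0,0])

```text
clock: 17.95
tcp_pos: [589.5, -341.6, 102.8]
eef_rot: [-2.129, 1.57, -0.715]
ft_force: [-0.1, 0.4, -0.5]
finger_gap: 0.111
```

```bash
python3 pl.py; python3 -c "
from h import *
c=capture('side'); save(c,'s6.png',(250,90,380,190),5)"
```

```text
xyz,yaw [ 589.5 -341.6  102.8   81. ] gap 9.8 F [-0.1  0.4 -0.5] t 17.95
2464 z med 17.460374625989857
tilt deg [-0.42656542 -0.51961789]
rect ((603.5985717773438, -249.40817260742188), (238.01036071777344, 147.04225158691406), 82.25054168701172)
x far end 211.06159163420287
[[110.  -67.5  35.3]
 [130.  -68.6  47.7]
 [150.  -52.5  73.6]
 [170.  -68.4  74.1]
 [185.  -69.8  74.8]]
t_179.png
```

View pics/s6.png

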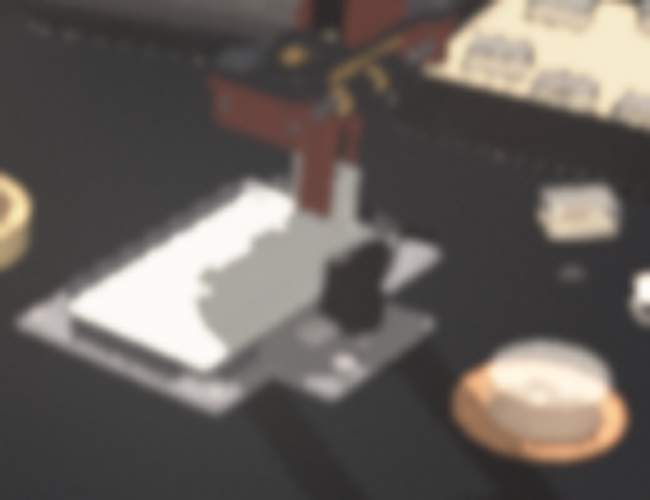

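move_arm([
  [0,0,-0.3],
  [0,0,-0.3],
  [0,0,0],
  [0,0,0],
], twist=[0,0,0,0])

```text
clock: 18.5
tcp_pos: [589.4, -341.5, 96.2]
eef_rot: [-2.222, 1.57, -0.808]
ft_force: [0.1, 0.3, 0.6]
finger_gap: 0.112
```

Seated height reached with almost no force, so I release it, then rise.

move_arm([
  [0,0,0],
  [0,0,0],
  [0,0,0],
  [0,0,0],
  [0,0,1.5],
  [0,0,3],
  [0,0,3],
  [0,0,4],
  [0,0,4],
], twist=[0,0,0,0,0,0,0,0,0], jaw=-0.3)

```text
clock: 19.4
tcp_pos: [589.0, -341.1, 253.5]
eef_rot: [-2.836, 1.571, -1.422]
ft_force: [1.3, -0.3, 0.6]
finger_gap: 0.347
```

```bash
python3 - <<'E'
from h import *
show()
c=capture("top"); w=cloud(c); save(c,'t7.png',(290,140,410,260),5)
hsv=cv2.cvtColor(c["color"],cv2.COLOR_RGB2HSV)
a=np.radians(81); e=np.array([np.cos(a),np.sin(a)]); n=np.array([-e[1],e[0]])
for d in landmark_of("top","latch_grip")[:2]: print("latch",round(d["confidence"],2),ray(c,d["centre"],49.5))
D=np.array([603,-249.7]); 
# knob black top by height
q=w[(w[...,2]>52)&(w[...,2]<72)&(np.hypot(w[...,0]-520,w[...,1]+236)<40)]; print("knob",len(q),cv2.minAreaRect(q[:,:2].astype(np.float32)),np.median(q[:,2]))
print("expected knob",D+85*n)
c=capture("side"); w=cloud(c); q=w[(w[...,2]>40)&(w[...,2]<70)&(np.hypot(w[...,0]-516,w[...,1]+236)<40)]; print("knob side",len(q),q.min(0),q.max(0))
E
```

```text
xyz,yaw [ 589.  -341.1  253.5   81. ] gap 30.6 F [ 1.3 -0.3  0.6] t 19.4
latch 0.78 [ 512.20793016 -240.67984391   49.5       ]
knob 81 ((518.9367065429688, -237.1680145263672), (45.6451301574707, 11.979521751403809), 72.54191589355469) 62.91669790754918
expected knob [ 519.04649105 -236.40307047]
knob side 103 [ 503.67009549 -254.75695681   40.50331797] [ 529.07462751 -212.2782088    65.9566407 ]
```

View pics/t7.png

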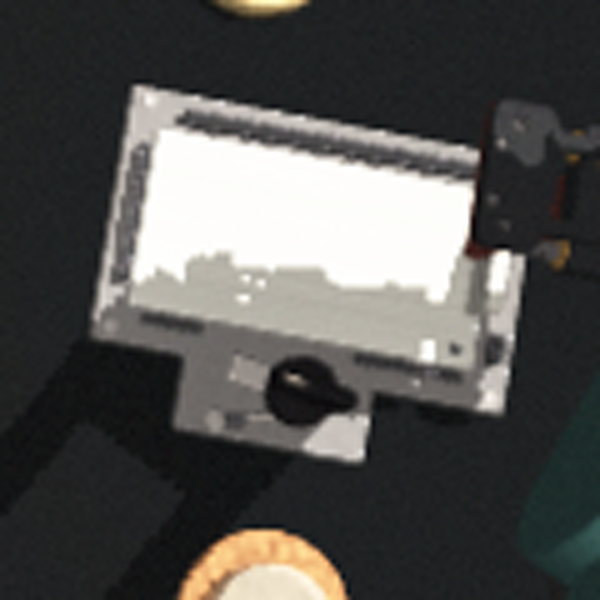

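The plate lies inside the rails in the crop, and the knob bar is at about (310,390), so it is still open. Moving over the knob with the jaws across the bar.

move_arm([
  [-0.58,0.87,0],
  [-0.58,0.87,0],
  [-0.58,0.87,0],
  [-0.58,0.87,0],
  [-0.58,0.87,0],
  [-0.58,0.87,0],
  [-0.58,0.87,0],
  [-0.58,0.87,0],
  [-0.58,0.87,0],
  [-0.58,0.87,0],
  [-0.58,0.87,0],
  [-0.58,0.87,0],
  [0,0,-3],
  [0,0,-3],
  [0,0,0],
  [0,0,0],
], twist=[-7.9,-7.9,-7.9,-7.9,-7.9,-7.9,-7.9,-7.9,-7.9,-7.9,-7.9,-7.9,0,0,0,0])

```text
clock: 21.15
tcp_pos: [518.9, -236.5, 190.6]
eef_rot: [2.847, 1.568, 2.606]
ft_force: [0.5, 0.9, 0.9]
finger_gap: 0.348
```

```bash
python3 -c "
from h import *
show()"
```

```text
xyz,yaw [ 518.9 -236.5  190.6  -13.8] gap 30.6 F [0.5 0.9 0.9] t 21.15
```

move_arm([
  [0,0,-3],
  [0,0,-2],
  [0,0,-1.5],
  [0,0,-0.7],
  [0,0,0],
  [0,0,0],
], twist=[0,0,0,0,0,0])

```text
clock: 21.75
tcp_pos: [520.4, -237.4, 120.2]
eef_rot: [-0.315, 1.569, -0.556]
ft_force: [0.5, 0.4, 0.7]
finger_gap: 0.349
```

move_arm([
  [0,0,0],
  [0,0,0],
  [0,0,0],
  [0,0,0],
  [0,0,0],
], twist=[0,0,0,0,0], jaw=-1, newtons=35)

```text
clock: 22.25
tcp_pos: [520.8, -237.5, 119.9]
eef_rot: [-0.128, 1.568, -0.369]
ft_force: [2.9, 0.7, 5.4]
finger_gap: 0.146
```

move_arm([
  [0,0,0],
  [0,0,0],
  [0,0,0],
  [0,0,0],
  [0,0,0],
  [0,0,0],
  [0,0,0],
  [0,0,0],
  [0,0,0],
  [0,0,0],
  [0,0,0],
  [0,0,0],
  [0,0,0],
  [0,0,0],
], twist=[-5,-6,-6,-6,-6,-6,-6,-6,-6,-6,-6,-6,-4,0])

```text
clock: 23.65
tcp_pos: [521.0, -237.3, 119.9]
eef_rot: [1.241, 1.568, -0.309]
ft_force: [5.2, 1.3, 5.3]
finger_gap: 0.135
```

```bash
python3 -c "
from h import *
show(); print(get_obs()['wrist_torque'])"
```

```text
xyz,yaw [ 521.  -237.3  119.9  -88.8] gap 11.8 F [5.2 1.3 5.3] t 23.65
[ 0.30654215 -0.59609611 -0.14502113]
```

move_arm([
  [0,0,0],
  [0,0,0],
  [0,0,0],
  [0,0,0],
  [0,0,2],
  [0,0,4],
  [0,0,4],
  [-1,3,3],
  [-1,4,3],
  [-1,4,0],
  [-1,4,0],
  [0,0,0],
], twist=[0,0,0,0,0,0,0,0,0,0,0,0], jaw=-0.2)

```text
clock: 24.85
tcp_pos: [477.0, -83.7, 278.3]
eef_rot: [-2.269, 1.567, 2.468]
ft_force: [0.4, -0.0, 0.1]
finger_gap: 0.395
```

```bash
cat > m.py <<'E'
from h import *
show()
c=capture("top"); w=cloud(c); save(c,'t_%d.png'%int(get_obs()["clock"]*10),(130,140,430,280),2.6)
q=w[(w[...,2]>52)&(w[...,2]<72)&(np.hypot(w[...,0]-520,w[...,1]+236)<40)]; print("knob",len(q),cv2.minAreaRect(q[:,:2].astype(np.float32)))
hsv=cv2.cvtColor(c["color"],cv2.COLOR_RGB2HSV)
m=((w[...,2]>7)&(w[...,2]<60)&(hsv[...,2]>90)&(w[...,0]>340)&(w[...,0]<520)&(w[...,1]>-160)&(w[...,1]<330)).astype(np.uint8)
n,l,s,_=cv2.connectedComponentsWithStats(m)
for i in range(1,n):
    if s[i,4]>60:
        p=w[l==i]; print("comp",s[i],np.round(cv2.minAreaRect(p[:,:2].astype(np.float32))[0],1),np.round(cv2.minAreaRect(p[:,:2].astype(np.float32))[1:][0],1),round(cv2.minAreaRect(p[:,:2].astype(np.float32))[2],1),np.median(p[:,2]).round(1))
E
python3 m.py; ls -t pics | head -1
```

```text
xyz,yaw [477.  -83.7 278.3 -88.6] gap 34.8 F [ 0.4 -0.   0.1] t 24.85
knob 0 ((0.0, 0.0), (0.0, 0.0), 0.0)
comp [231 241  23  14 289] [426.8  61.7] [34.9 62.5] 5.2 18.3
comp [158 243  28  24 325] [403.8 255.4] [69.3 33.1] 58.5 23.1
comp [143 256  19  21 133] [370.2 308.5] [15.1 66.2] 51.4 15.3
t_249.png
```

move_arm([
  [-0.42,1.21,0],
  [-0.42,1.21,0],
  [-0.42,1.21,0],
  [-0.42,1.21,0],
  [-0.42,1.21,0],
  [-0.42,1.21,0],
  [-0.42,1.21,0],
  [-0.42,1.21,0],
  [-0.42,1.21,0],
  [-0.42,1.21,0],
  [-0.42,1.21,0],
  [-0.42,1.21,0],
  [0,0,-4],
  [0,0,0],
  [0,0,0],
], twist=[7.8,7.8,7.8,7.8,7.8,7.8,7.8,7.8,7.8,7.8,7.8,7.8,0,0,0], jaw=0.35, newtons=30)

```text
clock: 26.4
tcp_pos: [429.3, 56.8, 238.2]
eef_rot: [-3.127, 1.568, -3.043]
ft_force: [1.0, -0.4, 0.1]
finger_gap: 0.672
```

```bash
python3 m.py; ls -t pics | head -1
```

```text
xyz,yaw [429.3  56.8 238.2   4.8] gap 59.2 F [ 1.  -0.4  0.1] t 26.4
knob 85 ((518.65283203125, -237.63095092773438), (13.472715377807617, 44.748016357421875), 81.47126007080078)
comp [158 243  28  24 322] [403.8 255.6] [69.2 33.2] 58.6 22.8
comp [144 256  18  21 132] [370.5 308.9] [16.1 66.4] 51.0 15.6
t_264.png
```

The knob bar has turned by about 81° (1.41 rad) and stays there, so the latch is locked. Block A was knocked and is now at (404,255). Picking block B.

move_arm([
  [-0.22,0.45,-3],
  [0,0,-4],
  [0,0,-4],
  [0,0,-2.5],
  [0,0,-1.2],
  [0,0,-0.7],
  [0,0,0],
  [0,0,0],
], twist=[0,0,0,0,0,0,0,0])

```text
clock: 27.25
tcp_pos: [428.3, 61.8, 85.4]
eef_rot: [-0.128, 1.569, -0.044]
ft_force: [-0.4, -0.3, -0.1]
finger_gap: 0.679
```

move_arm([
  [0,0,0],
  [0,0,0],
  [0,0,0],
  [0,0,0],
  [0,0,0],
  [0,0,0],
], twist=[0,0,0,0,0,0], jaw=-1, newtons=30)

```text
clock: 27.85
tcp_pos: [427.6, 62.0, 85.0]
eef_rot: [-0.089, 1.57, -0.004]
ft_force: [-0.4, 0.3, 5.9]
finger_gap: 0.404
```

move_arm([
  [0,0,2],
  [0,0,4],
  [0,0,4],
  [0,0,2],
  [1.53,-2.11,0],
  [1.53,-2.11,0],
  [1.53,-2.11,0],
  [1.53,-2.11,0],
  [1.53,-2.11,0],
  [1.53,-2.11,0],
  [1.53,-2.11,0],
  [1.53,-2.11,0],
  [1.53,-2.11,0],
  [1.53,-2.11,0],
  [1.53,-2.11,0],
  [1.53,-2.11,0],
  [0,0,0],
  [0,0,0],
], twist=[0,0,0,0,6.35,6.35,6.35,6.35,6.35,6.35,6.35,6.35,6.35,6.35,6.35,6.35,0,0])

```text
clock: 29.65
tcp_pos: [610.3, -191.1, 204.0]
eef_rot: [1.219, 1.569, 2.63]
ft_force: [-0.3, -0.2, -1.4]
finger_gap: 0.405
```

```bash
python3 - <<'E'
from h import *
show()
c=capture("side"); save(c,'s8.png',(230,60,410,200),4)
E
```

```text
xyz,yaw [ 610.3 -191.1  204.    80.9] gap 35.7 F [-0.3 -0.2 -1.4] t 29.65
```

View pics/s8.png

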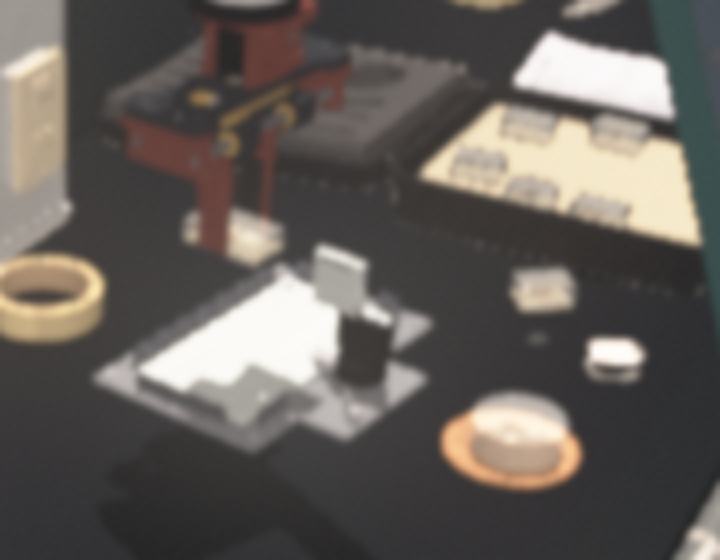

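Block B is held level at about (235,235) in the crop, and the knob is turned over the plate. Lowering it onto the plate.

move_arm([
  [0,0,-3],
  [0,0,-4],
  [0,0,-2],
  [0,0,-1],
  [0,0,-0.5],
  [0,0,-0.2],
  [0,0,0],
  [0,0,0],
], twist=[0,0,0,0,0,0,0,0])

```text
clock: 30.5
tcp_pos: [611.5, -191.5, 98.7]
eef_rot: [-1.876, 1.569, -0.462]
ft_force: [-0.5, -0.7, 0.1]
finger_gap: 0.405
```

move_arm([
  [0,0,-0.2],
  [0,0,0],
], twist=[0,0])

```text
clock: 30.7
tcp_pos: [611.2, -191.4, 96.1]
eef_rot: [-1.892, 1.57, -0.477]
ft_force: [0.7, -0.2, 0.6]
finger_gap: 0.41
```

move_arm([
  [0,0,0],
  [0,0,0],
  [0,0,0],
  [0,0,0],
  [0,0,2],
  [0,0,4],
  [0,0,4],
  [0,0,4],
], twist=[0,0,0,0,0,0,0,0], jaw=0.2)

```text
clock: 31.5
tcp_pos: [610.5, -191.1, 236.7]
eef_rot: [1.452, 1.57, 2.866]
ft_force: [0.9, 0.2, -0.1]
finger_gap: 0.6
```

move_arm([
  [-1.73,3.72,0],
  [-1.73,3.72,0],
  [-1.73,3.72,0],
  [-1.73,3.72,0],
  [-1.73,3.72,0],
  [-1.73,3.72,0],
  [-1.73,3.72,0],
  [-1.73,3.72,0],
  [-1.73,3.72,0],
  [-1.73,3.72,0],
  [-1.73,3.72,0],
  [-1.73,3.72,0],
  [0,0,0],
  [0,0,0],
], twist=[5.6,5.6,5.6,5.6,5.6,5.6,5.6,5.6,5.6,5.6,5.6,5.6,0,0], jaw=0.35)

```text
clock: 32.9
tcp_pos: [402.8, 255.7, 235.6]
eef_rot: [2.645, 1.57, -1.049]
ft_force: [0.5, 0.4, -0.4]
finger_gap: 0.673
```

```bash
cat > b.py <<'E'
from h import *
import sys
show()
c=capture("top"); w=cloud(c); save(c,'t_%d.png'%int(get_obs()["clock"]*10),(120,140,420,280),2.6)
hsv=cv2.cvtColor(c["color"],cv2.COLOR_RGB2HSV)
D=np.array([602.6,-248]); a=np.radians(81); e=np.array([np.cos(a),np.sin(a)]); n=np.array([-e[1],e[0]])
r=w[...,:2]-D; X=r@e; Y=r@n
m=((abs(X)<85)&(abs(Y)<48)&(w[...,2]>19)&(w[...,2]<45)).astype(np.uint8)
k,l,s,_=cv2.connectedComponentsWithStats(m)
for i in range(1,k):
    if s[i,4]>40:
        q=np.c_[X[l==i],Y[l==i]].astype(np.float32); R_=cv2.minAreaRect(q); print("on plate",np.round(R_[0],1),np.round(R_[1],1),round(R_[2],1),np.percentile(w[l==i][:,2],[10,50,90]).round(1))
q=w[(abs(X)<80)&(abs(Y)<45)&(w[...,2]<16)]; print("plate z",np.median(q[:,2]) if len(q) else None)
q=w[(w[...,2]>52)&(w[...,2]<72)&(np.hypot(w[...,0]-520,w[...,1]+236)<40)]
if len(q)>20: print("knob",len(q),cv2.minAreaRect(q[:,:2].astype(np.float32)))
for d in landmark_of("top","block_a_mid")[:5]: print("blk",round(d["confidence"],2),np.round(ray(c,d["centre"],11),1))
c=capture("side"); w=cloud(c)
for d in cut_out("side","block_a_mid")[:4]:
    p=w[d["mask"]]; p=p[np.isfinite(p[:,0])]; print("side",round(d["confidence"],2),np.round(cv2.minAreaRect(p[:,:2].astype(np.float32))[0]),np.median(p[:,2]))
E
python3 b.py; ls -t pics|head -1
```

```text
xyz,yaw [402.8 255.7 235.6 148.3] gap 59.2 F [ 0.5  0.4 -0.4] t 32.9
on plate [57.   2.9] [63.6 35.8] 89.5 [25.3 28.4 31.6]
plate z 11.606125225236951
knob 83 ((518.8804931640625, -237.6361083984375), (12.95457649230957, 44.90351486206055), 79.91764068603516)
blk 0.51 [403.6 253.4  11. ]
side 0.78 [405. 249.] 20.81611138056769
side 0.43 [ 545. -265.] 36.45205413844485
t_329.png
```

move_arm([
  [0.1,0,-4],
  [0,0,-4],
  [0,0,-3],
  [0,0,-2.2],
  [0,0,-1.2],
  [0,0,-0.7],
  [0,0,0],
  [0,0,0],
], twist=[0,0,0,0,0,0,0,0])

```text
clock: 33.9
tcp_pos: [404.9, 255.2, 85.2]
eef_rot: [-2.25, 1.569, 0.336]
ft_force: [-0.5, -0.7, 0.3]
finger_gap: 0.671
```

move_arm([
  [0,0,0],
  [0,0,0],
  [0,0,0],
  [0,0,0],
  [0,0,0],
  [0,0,0],
], twist=[0,0,0,0,0,0], jaw=-1, newtons=30)

```text
clock: 34.5
tcp_pos: [404.4, 255.3, 85.0]
eef_rot: [-2.251, 1.57, 0.336]
ft_force: [-1.2, -0.5, 6.0]
finger_gap: 0.387
```

move_arm([
  [0,0,2],
  [0,0,4],
  [0,0,4],
  [0,0,2],
  [1.5,-3.93,0],
  [1.5,-3.93,0],
  [1.5,-3.93,0],
  [1.5,-3.93,0],
  [1.5,-3.93,0],
  [1.5,-3.93,0],
  [1.5,-3.93,0],
  [1.5,-3.93,0],
  [1.5,-3.93,0],
  [1.5,-3.93,0],
  [1.5,-3.93,0],
  [1.6,-3.93,0],
  [1.6,-3.93,0],
  [0,0,0],
  [0,0,0],
], twist=[0,0,0,0,-5.18,-5.18,-5.18,-5.18,-5.18,-5.18,-5.18,-5.18,-5.18,-5.18,-5.18,-5.18,-5.18,0,0])

```text
clock: 36.4
tcp_pos: [600.8, -256.3, 203.8]
eef_rot: [1.131, 1.569, 2.542]
ft_force: [-0.1, -0.6, -0.9]
finger_gap: 0.385
```

```bash
python3 - <<'E'
from h import *
show()
c=capture("side"); save(c,'s9.png',(230,60,410,200),4)
E
```

```text
xyz,yaw [ 600.8 -256.3  203.8   80.8] gap 33.8 F [-0.1 -0.6 -0.9] t 36.4
```

View pics/s9.png

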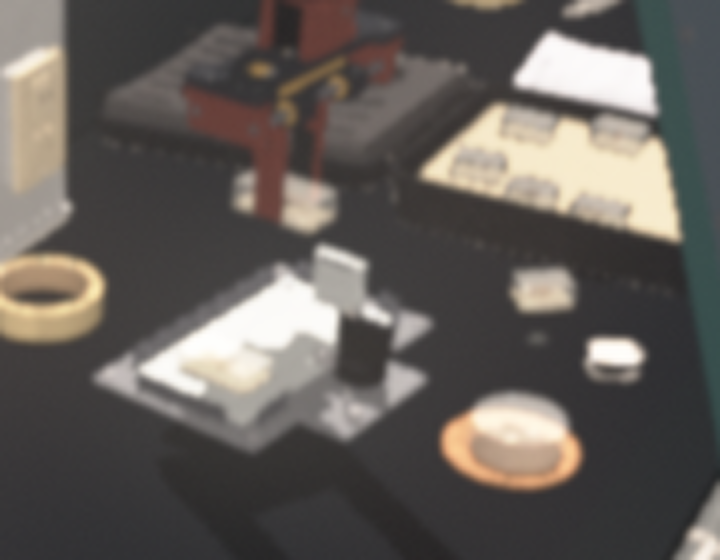

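Block A is held at (285,200) in the crop, and block B lies on the plate at (225,370). Lowering A onto the plate.

move_arm([
  [0,0,-3],
  [0,0,-4],
  [0,0,-2],
  [0,0,-1],
  [0,0,-0.5],
  [0,0,-0.35],
  [0,0,0],
  [0,0,0],
], twist=[0,0,0,0,0,0,0,0])

```text
clock: 37.25
tcp_pos: [601.8, -255.9, 97.1]
eef_rot: [-1.979, 1.569, -0.567]
ft_force: [-0.1, -0.1, 0.7]
finger_gap: 0.385
```

move_arm([
  [0,0,0],
  [0,0,0],
  [0,0,0],
  [0,0,0],
  [0,0,2],
  [0,0,4],
  [0,0,4],
  [0,0,4],
], twist=[0,0,0,0,0,0,0,0], jaw=0.08)

```text
clock: 38.05
tcp_pos: [600.9, -255.6, 237.3]
eef_rot: [1.366, 1.57, 2.778]
ft_force: [1.4, -0.2, -0.2]
finger_gap: 0.542
```

move_arm([
  [-1.2,3.5,0],
  [-1.2,3.5,0],
  [-1.2,3.5,0],
  [-1.2,3.5,0],
  [-1.2,3.5,0],
  [-1.2,3.5,0],
  [-1.2,3.5,0],
  [-1.2,3.5,0],
  [0,0,0],
  [0,0,0],
], twist=[0,0,0,0,0,0,0,0,0,0])

```text
clock: 39.05
tcp_pos: [505.2, 24.8, 236.3]
eef_rot: [-2.157, 1.57, -0.743]
ft_force: [-0.0, 0.3, 0.1]
finger_gap: 0.538
```

```bash
python3 b.py; ls -t pics|head -1
```

```text
xyz,yaw [505.2  24.8 236.3  81. ] gap 47.4 F [-0.   0.3  0.1] t 39.05
on plate [56.8  3.2] [62.7 36.1] 89.8 [25.3 28.4 31.6]
on plate [-8.8  0.5] [69.2 34.2] 89.8 [29.3 33.2 36. ]
plate z 11.605497489911613
knob 84 ((518.5223388671875, -236.84703063964844), (12.28603458404541, 44.90525817871094), 78.94595336914062)
blk 0.58 [ 601.1 -264.9   11. ]
side 0.67 [ 590. -257.] 28.754530799915187
t_391.png
```

```bash
python3 - <<'E'
from h import *
c=capture("top"); save(c,'t_final.png',s=1.5); w=cloud(c)
for t in ("dish_3_mid","disc_mid","mat","block_b_mid"):
    for d in cut_out("top",t)[:3]:
        q=w[d["mask"]]; zt=np.nanpercentile(q[:,2],90); q=q[q[:,2]>zt-12]; print(t,round(d["confidence"],2),np.round(cv2.minEnclosingCircle(q[:,:2].astype(np.float32))[0],1),np.round(np.median(q[:,2]),1))
m=w[...,2]; m=((m>12)&(m<40)&(np.hypot(w[...,0]-455,w[...,1]+447)<45)); q=w[m]; print(cv2.minAreaRect(q[:,:2].astype(np.float32)),np.median(q[:,2]))
E
```

```text
dish_3_mid 0.94 [590.9 296.8] 45.7
disc_mid 0.9 [ 390.5 -221.5] 28.8
mat 0.58 [ 395.  -222.1] 5.1
((452.81365966796875, -444.8182678222656), (44.05044174194336, 30.41187858581543), 39.77736282348633) 20.332329313939113
```

View pics/t_final.png

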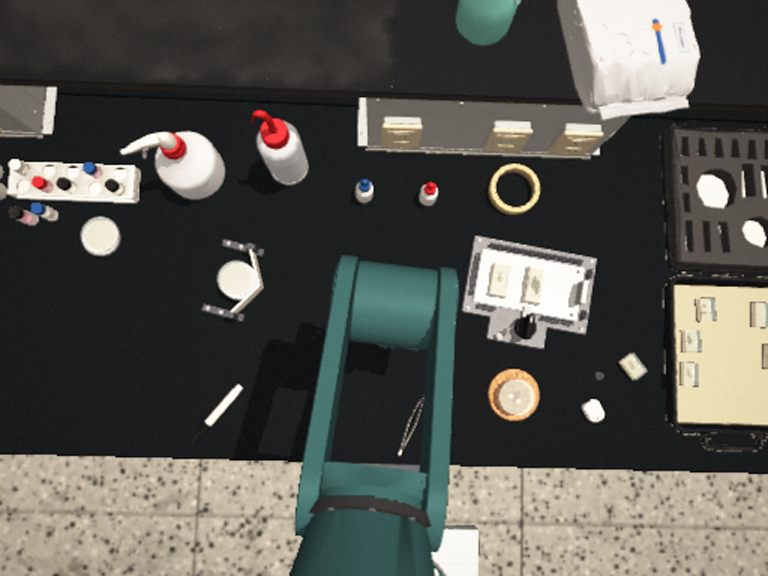

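The final view shows both blocks side by side on the locked carrier at about (498,280) and (533,285). The disc is on the mat at (515,395), the dishes are in their guide at (238,280), and the bottles and tape haven't moved. The small cube at (632,367) is about 44 x 30 mm, which fits no listed block but looks like the samples in the open case, so it stays. Handing in.

```bash
python3 -c "
from h import *
show(); print(ctrl.sign_off())"
```

```text
xyz,yaw [505.4  23.7 236.   80.8] gap 47.4 F [-0.1 -0.  -0.6] t 39.5
the job is handed in; nothing more can be done
None
```

The job is handed in at about 39.5 s of the 200 s limit, and no verdict is reported. My last camera checks found every goal met.

**What I did:**
1. I moved the disc from the dock to the mat.
2. I pulled the carrier by its tab clear of the guide; the dishes settled upright on the bench, still stacked.
3. I laid the carrier in the dock with almost no contact force, let go, and turned the latch.
4. I placed the two blocks that were present (A and B) on the locked plate. Block A was knocked aside by about 4 to 5 cm during the run, so I found it again before picking it up.

**What the last checks showed:**
- **Carrier:** its top face reads about 11.6 mm above the bench (11 mm is the seated height), and it lies inside the rails.
- **Latch:** the knob bar turned about 81° (1.41 rad) and stayed there.
- **Blocks:** they lie flat at x = +57 and −9 mm on the plate, within about 3 mm of its centre line.
- **Disc:** it is about 4.5 mm or less from the mat's centre.
- **Dishes:** the top of the stack is at about 45 mm, as it should be.
- **Bystanders:** the bottles and the tape look unmoved in the picture.

**Disagreements:**
- The networks' landmark points for the mat and the dock were up to about 17 mm off. I used masks, depth and edge fits for those instead.
- A small insect cube on the bench, about 44 x 30–39 x 20 mm, fits no listed block. I took it as scenery and left it.

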